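Reload the bag-clip bench tool and feed the first clip

TASK

Reload the green bag-clipping bench tool: lay the yellow clip strip in its sloping channel so that it pushes the black spring follower back and sits flat on the channel floor, between the nose wall and the follower. Then fold the orange-tipped rail fully shut over the strip, press the red plunger all the way down to its stop to feed the first clip, and let it come back up. Leave the blue strip and the other loose things on the table where they are.

Things in the scene. Friction and masses are not known exactly. Their poses are not given: they have to be found in the camera images.
- clipper: The green bag-clipping bench tool, fixed to the table: base plate 290 x 120 x 12 mm. Origin on the table under its middle; x points from the plunger end (nearest the robot) to the rail's hinge end. It carries the channel, follower, rail and plunger.
- magazine: Sloping steel channel, 18 mm wide inside. Origin: on its floor at the lower (nose) end, on the centre line, 55 mm above the table. x runs up the channel, away from the plunger, rising at 30 degrees; y across, level; z square to the floor. Side walls 8 mm high, their flared lips reaching 15 mm above the floor and 18 mm either side of the centre line. Nose wall at x = -5 to 0 mm, 12 mm high.
- strip_place (a point): Where the centre of the loaded strip belongs: x = 45, y = 0, z = 14 mm of magazine, axes as magazine's; the strip's length lies along x, one end touching the nose wall. Around it the side walls are cut away (x = 18 to 72 mm of magazine), so fingers holding the strip by its middle can go down beside the floor, which is 20 mm wide and 6 mm thick with a 16 mm wide web under it.
- follower (a joint): Travel (m) of the black spring follower up the channel: a block 14 mm wide, its top 28 mm above the floor, higher than walls and nose wall. At 0 its face is 72 mm from the nose wall, so the 90 mm strip must push it back over 18 mm to drop in behind the nose wall; it can go back 50 mm. Spring: 2 N at 0, 3.8 N at 18 mm; it slides a released strip to the nose wall, and can pin one not yet down.
- yellow_strip_mid (a point): Centre of the yellow clip strip to be loaded (14 mm above its underside). The strip is a rigid bar 90 mm long (x), 14 mm wide (y), 28 mm high (z), about 50 g, the same at both ends. It starts standing on its 14 mm wide underside on the table.
- blue_strip_mid (a point): Centre of the blue clip strip, a spare of the same size and shape; it is to be left where it is.
- rail (a joint): Angle (rad) of the hinged rail: 0 is shut (parallel to the channel floor, over the strip), growing as it swings up, away from the plunger; it starts at 1.65 to 1.95. At 2.09 it would be vertical, so it leans a little to the plunger. A stiff hinge (0.25 N m, about 2 N at the free end) keeps it where it is left; it does not fall shut.
- rail_pivot (a point): The hinge axis of the rail, at x = 160, y = 0, z = 29.5 mm of the magazine frame; its axis is the y axis of magazine (shut, the rail clears a strip on the floor by 1.5 mm and presses a proud one down; axes here as magazine's).
- rail_end (a point): Middle of the end edge of the rail's outer face, 155 mm from the hinge. The bar is 20 mm wide, 4 mm thick; its last 36 mm is an orange pad 40 mm wide, 6 mm thick. The outer face (on top when shut, turned away from the plunger when open) lies 6 mm outside the hinge axis on the pad. z points out of that face, x from the free end to the hinge.
- plunger_top (a point): Centre of the top face of the red plunger head, a disc 42 mm across and 12 mm thick, at the robot's end of the bench tool, 120 mm from the tool's middle and 85 mm before the nose wall, its top 92 mm above the table when up. It moves straight down.
- plunger (a joint): How far in m the red plunger is pressed: 0 is up, 0.022 is the stop (the head meets its housing). A spring returns it: 3.2 N at the top, 10.2 N at the stop.
- deli_cup: A round, lidded, brown deli tub, 90 mm across, 75 mm high; origin under its centre. A bystander.
- tape: A brown roll of tape lying flat, 96 mm across, 24 mm high; origin under its centre. A bystander.
- bottle: A blue drinking bottle, 68 mm across, 210 mm high; origin under its centre. A bystander.
- spatula: A spatula lying on the table; origin under its middle. A bystander.
- bowl: A steel bowl, 170 mm across, 65 mm high; origin under its centre. A bystander.

How it is judged:
By the outcome, as a careful person would: the job done as asked, in the order asked, and still so for the second after the job is handed in, with the robot touching nothing.
It also fails if it takes over 72 s, if anything falls off the work surface, if the arm or the gripper's body presses on something with over 40 N, if the wrist force passes 120 N, or if a joint passes its speed limit or range.

ROBOT

A 6-joint arm with a two-finger parallel gripper is mounted at the origin on the work surface. World frame = base frame: x ahead of the robot, y to its left, z up, the work surface at z = 0. Lengths are in m, angles in rad, forces in N, time in s.
With the tool pointing down it reaches from about 0.35 to 0.975 m from the base axis. Payload 4.9 kg.
Tool frame: the origin (TCP) lies on the centre line of the jaws, within the pads' length; the fingertips stand 8 mm ahead of it and the grasp point (between the pads) lies 11 mm behind it; z points along the fingers, y is the direction in which the jaws open and shut (so a half turn about z gives the same grasp; the last joint's range is limited). The gripper opens to 85 mm and grips with 20 to 120 N. Pads are 22 mm wide; open, the fingers measure 114 mm over their backs; the gripper's body (76 mm by 85 mm) begins 54 mm behind the grasp point. The pads swing forward as they close: fully open they stand 13 mm farther back than shut.
Start: joints at [-0.119, 0.053, 1.613, -0, 1.476, -0.119], TCP at [0.625, 0, 0.239] pointing down, gripper open.
Joint ranges: [-3.01, 3.01], [-1.01, 2.22], [0.06, 2.58], [-1.02, 4.17], [0.09, 2.62], [-3.14, 3.14]. Speed limits (rad/s): [2.57, 2.57, 3.14, 3.14, 3.14, 3.14].

INTERFACE

Orientations are given as a rotation vector (axis times angle).
In Python, from station import get_obs, get_image, calibration, finish_job gives the robot as it stands. The module is installed in compiled form; this text tells all that it offers.
- The arm moves only by the shell command python3 -m jog 'ROWS' [FORCE]. ROWS is JSON, a list of rows, each a list of 7 numbers: the shift along the tool's x, y, z in cm, then the turn, a rotation vector about the tool's x, y, z in rad, then the closure in counts, from 0 (fully open) to 255 (shut). In form: [[dx, dy, dz, ax, ay, az, jaw], ...]. A call has 1 to 8 rows; each row is the pose to reach, as a shift and turn from the pose measured when the call began, along the tool's axes at that moment; what a row does not reach only later rows make up. A row lasts 1/12 s, in which the tool goes at most 41.7 mm and 7.16 degrees, less where a joint would pass 70% of its speed; a pose out of reach is approached as far as the arm can. A call with a gripper value outside its range is refused whole. The fingers move at their own pace and stop on an object; FORCE is the grip in N (left out, the last holds). Time passes only in rows, so rows that repeat a pose let the fingers close. It gives the time, the measured TCP pose, the force and the opening at its end, in the units of the state.
- get_obs(): the state, without advancing time (a new reading comes with each control period).
- get_image(name): name is "scene" or "side" or "wrist"; returns the picture (400x640x3 uint8, red, green, blue); there is no depth.
- calibration(name): a dict with "vfov" (degrees; the focal length in pixels is half the picture's height over the tangent of half this angle, whatever the lens; pixels are square), "cx", "cy" (the principal point, pixels), "dist_coeffs" ([k1, k2, p1, p2, k3] as OpenCV has them; the pictures are not rectified), "R" (3x3) and "t" (3): a world point X has camera coordinates R X + t. Camera axes: x right, y down, z forward; pixel columns grow to the right and rows downward; lengths in m; the calibration is good to about 2 mm. A picture is of the moment at which its call begins: read the wrist's pose just before it. calibration takes no time and is no camera call; for the wrist camera it gives the pose at the moment of the call.
- finish_job(): hands the job in, once; it reports no verdict.
The state is a dict: "t": time; "q": joint angles; "dq": joint speeds; "effort": joint torques, N m; "tool_pos": TCP position; "tool_rot": TCP orientation; "contact_force": force on the tool from outside, world axes, zero at the start; "wrist_torque": the same for the moment, N m; "opening": finger opening in m.
Only numpy, scipy, OpenCV 4.12 (cv2) and the standard library are available. Lean on these libraries where they do the work, as an engineer would, in place of code of your own. Each camera call takes 0.05 s, during which the arm holds its last target. There are 200 camera calls.

## Working session

There is one attempt and no reset: what is moved stays moved. The work goes in short steps, Python scripts to look and compute and a shell command to move; the robot and the scene stay as the last step left them, time stands still between calls to the robot, and variables do not carry over. Pictures are saved under pics/ and viewed, about 8 in all and at most 12, crops included, and the job is handed in when it is done.

```bash
mkdir -p pics; ls
python3 - <<'E'
from station import *
import cv2,numpy as np
o=get_obs();print({k:np.round(v,3).tolist() for k,v in o.items()})
for n in ["scene","side","wrist"]:
    c=calibration(n);print(n,{k:np.round(v,4).tolist() for k,v in c.items()})
    im=get_image(n);cv2.imwrite(f"pics/{n}0.png",im[:,:,::-1]);np.save(f"pics/{n}0.npy",im)
E
```

```text
pics
{'t': 0.0, 'q': [-0.119, 0.053, 1.614, -0.0, 1.476, -0.119], 'dq': [-0.0, -0.001, 0.001, 0.001, -0.001, -0.001], 'effort': [0.0, -39.367, -37.018, -0.0, 0.007, -0.0], 'tool_pos': [0.624, 0.0, 0.238], 'tool_rot': [-2.22, -2.22, 0.002], 'contact_force': [0.472, -0.32, 0.435], 'wrist_torque': [0.049, -0.032, 0.006], 'opening': 0.085}
scene {'vfov': 45.3054, 'cx': 320.7317, 'cy': 201.0675, 'dist_coeffs': [-0.0498, 0.0, 0.0, 0.0, 0.0], 'R': [[-0.8028, 0.596, -0.0192], [0.3951, 0.5076, -0.7657], [-0.4466, -0.6222, -0.6429]], 't': [0.4053, -0.1436, 1.9889]}
side {'vfov': 44.6706, 'cx': 319.2751, 'cy': 202.0841, 'dist_coeffs': [-0.0692, 0.0, 0.0, 0.0, 0.0], 'R': [[0.903, -0.4291, 0.0197], [-0.2819, -0.6267, -0.7265], [0.3241, 0.6505, -0.6869]], 't': [-0.5004, 0.2826, 1.2707]}
wrist {'vfov': 67.791, 'cx': 319.9458, 'cy': 198.3849, 'dist_coeffs': [-0.0265, 0.0, 0.0, 0.0, 0.0], 'R': [[1.0, -0.0, -0.0021], [0.0006, -0.9555, 0.2951], [-0.002, -0.2951, -0.9555]], 't': [-0.6247, -0.0379, 0.3791]}
```

View pics/scene0.png

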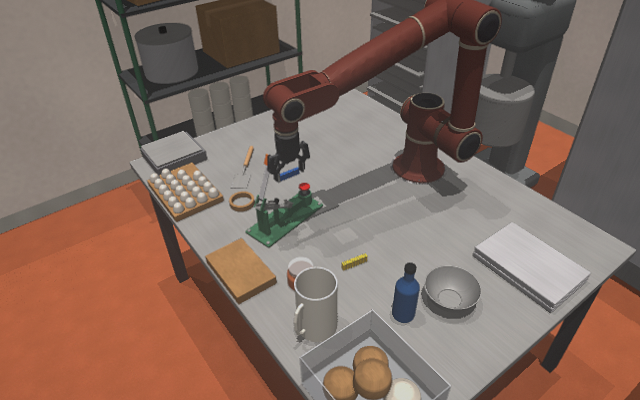

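View pics/side0.png

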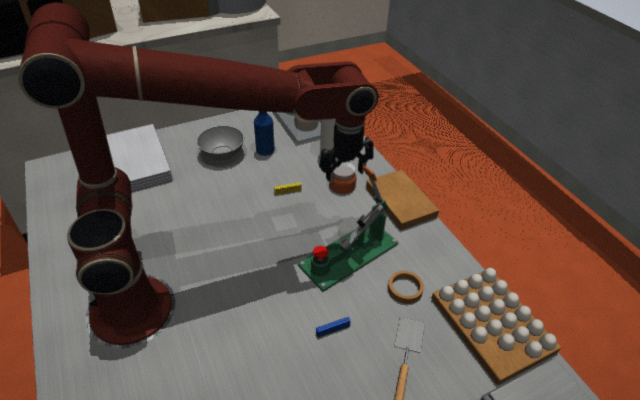

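The scene view shows the yellow strip at about (355,262), the red plunger at (304,189) and the green tool at (285,220). The side view has yellow at (288,188), the plunger at (320,253) and the orange pad at (369,175). I'll measure these coarsely.

```bash
cat > h.py <<'E'
import numpy as np,cv2
from station import *
from scipy.spatial.transform import Rotation as R
def grab(n,f):
    c=calibration(n);im=get_image(n);cv2.imwrite(f"pics/{f}.png",im[:,:,::-1]);return c,im
def K(c):
    f=200/np.tan(np.radians(c["vfov"])/2);return np.array([[f,0,c["cx"]],[0,f,c["cy"]],[0,0,1]])
def ray(c,px):
    p=cv2.undistortPoints(np.array(px,float).reshape(-1,1,2),K(c),np.array(c["dist_coeffs"])).reshape(-1,2)
    Rm=np.array(c["R"]);d=np.c_[p,np.ones(len(p))]@Rm
    return -Rm.T@np.array(c["t"]),d/np.linalg.norm(d,axis=1)[:,None]
def onz(c,px,z):
    o,d=ray(c,px);return o+d*((z-o[2])/d[:,2])[:,None]
def tri(c1,p1,c2,p2):
    (o1,d1),(o2,d2)=ray(c1,[p1]),ray(c2,[p2]);A=np.c_[d1[0],-d2[0]]
    s=np.linalg.lstsq(A,o2-o1,rcond=None)[0];a=o1+d1[0]*s[0];b=o2+d2[0]*s[1];return (a+b)/2,np.linalg.norm(a-b)
def proj(c,X):
    return cv2.projectPoints(np.atleast_2d(np.array(X,float)),cv2.Rodrigues(np.array(c["R"]))[0],np.array(c["t"]),K(c),np.array(c["dist_coeffs"]))[0].reshape(-1,2)
HUE={"yellow":(22,35,120,90),"blue":(105,125,120,50),"red":(-5,5,150,90),"orange":(6,18,150,110),"green":(60,90,60,30)}
def mask(im,col,box=None):
    h=cv2.cvtColor(im,cv2.COLOR_RGB2HSV).astype(int);a,b,s,v=HUE[col];H=h[...,0].copy();H[H>170]-=180
    m=((H>=a)&(H<=b)&(h[...,1]>=s)&(h[...,2]>=v)).astype(np.uint8)
    if box is not None:
        z=np.zeros_like(m);x0,y0,x1,y1=box;z[y0:y1,x0:x1]=m[y0:y1,x0:x1];m=z
    return m
def blobs(m,amin=15):
    n,l,s,c=cv2.connectedComponentsWithStats(m)
    return [(int(s[i,4]),np.round(c[i],1).tolist(),s[i,:4].tolist()) for i in range(1,n) if s[i,4]>=amin]
def tool():
    o=get_obs();return np.array(o["tool_pos"]),R.from_rotvec(o["tool_rot"])
def delta(p,Rt):
    """shift in cm and turn in the tool axes to reach p,Rt"""
    t,r=tool();return np.round(r.inv().apply(np.array(p)-t)*100,2),np.round((r.inv()*Rt).as_rotvec(),3)
E
python3 - <<'E'
from h import *
for n in ["scene","side","wrist"]:
    im=np.load(f"pics/{n}0.npy");c=calibration(n)
    for col in HUE: print(n,col,blobs(mask(im,col),12)[:8])
    m=mask(im,"yellow");
    if m.sum()>30:
        r=cv2.minAreaRect(np.argwhere(m)[:,::-1].astype(np.float32));print(n,r,onz(c,cv2.boxPoints(r),0.02).round(3).tolist())
E
```

```text
scene yellow [(164, [353.9, 261.2], [342, 254, 25, 16])]
scene blue [(28, [285.7, 172.6], [280, 170, 13, 7]), (239, [407.3, 287.1], [396, 278, 23, 17])]
scene red [(57, [304.3, 186.1], [300, 183, 10, 7])]
scene orange [(1559, [547.7, 148.8], [525, 122, 49, 54]), (17, [265.8, 159.4], [265, 154, 3, 11]), (40379, [109.7, 312.5], [0, 180, 277, 220]), (146, [181.4, 242.1], [173, 225, 17, 28]), (9035, [591.2, 355.1], [492, 278, 148, 122]), (55, [555.3, 330.2], [550, 323, 12, 14])]
scene green [(302, [107.9, 35.6], [95, 0, 26, 74]), (79, [119.4, 6.4], [115, 0, 9, 17]), (138, [298.1, 25.5], [296, 0, 5, 51]), (395, [133.7, 58.9], [121, 18, 26, 84]), (44, [300.1, 64.8], [299, 56, 3, 17]), (38, [267.6, 74.3], [266, 66, 4, 19]), (199, [129.4, 107.9], [119, 78, 21, 62]), (118, [150.3, 120.5], [144, 103, 13, 37])]
scene ((354.137939453125, 261.3448486328125), (7.799204349517822, 26.740127563476562), 68.19859313964844) [[0.603, 0.239, 0.02], [0.51, 0.254, 0.02], [0.524, 0.285, 0.02], [0.615, 0.269, 0.02]]
side yellow [(83, [287.1, 185.5], [274, 183, 27, 7])]
side blue [(174, [262.9, 120.4], [254, 1
[... 713 characters left out ...]
10, 9])]
side green [(27, [383.2, 204.4], [380, 201, 7, 9]), (2468, [348.0, 256.8], [298, 212, 100, 79]), (24, [347.2, 235.2], [344, 231, 9, 8])]
side ((287.003173828125, 185.51950073242188), (3.080815315246582, 26.463409423828125), 80.90972137451172) [[0.519, 0.278, 0.02], [0.607, 0.262, 0.02], [0.602, 0.248, 0.02], [0.515, 0.264, 0.02]]
wrist yellow []
wrist blue [(88, [237.8, 347.0], [231, 343, 12, 12])]
wrist red [(110, [205.0, 257.6], [197, 252, 17, 14])]
wrist orange [(27, [454.8, 1.7], [449, 0, 13, 5]), (19332, [604.3, 226.2], [537, 0, 103, 381]), (20, [638.0, 396.5], [636, 392, 4, 8])]
wrist green [(15159, [318.1, 212.7], [196, 154, 249, 125]), (17, [445.5, 263.1], [444, 259, 4, 9])]
```

View pics/wrist0.png

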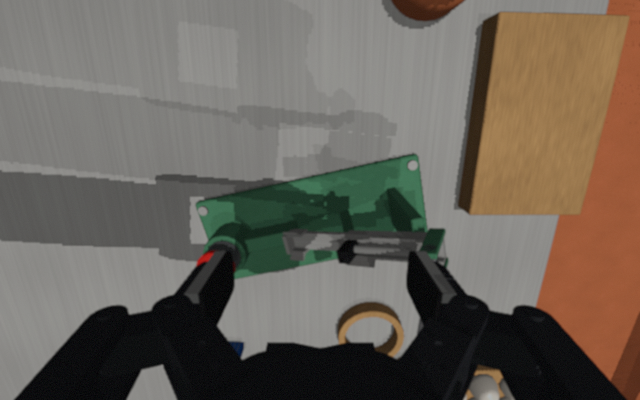

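The wrist view shows the green base's far edge, with corners at about (200,203) and (416,155). The jaws point along world x, and the red plunger is half hidden at (205,258). Next I'll compute the tool's pose.

Run:
```python
from h import *
cs,cd,cw=[calibration(n) for n in ("scene","side","wrist")]
P,e=tri(cs,[304.3,186.5],cd,[320.0,250.5]);print("plunger tri",P.round(4),e)
print("plunger z=.092 scene/side",onz(cs,[304.3,185.8],.09).round(4),onz(cd,[320,250.3],.09).round(4))
P2,e=tri(cs,[265.8,159.4],cd,[368.3,169.6]);print("pad",P2.round(4),e)
im=np.load("pics/wrist0.npy");m=mask(im,"green")
# far edge: topmost green px per column
xs=np.arange(215,405);ys=np.array([np.argmax(m[:,x]) for x in xs]);
W=onz(cw,np.c_[xs,ys-.5],.012);a=np.polyfit(W[:,0],W[:,1],1)
res=W[:,1]-np.polyval(a,W[:,0]);k=abs(res)<.002;a=np.polyfit(W[k,0],W[k,1],1);psi=np.arctan(a[0]);print("yaw",psi,k.sum())
C=onz(cw,[[197.5,201],[416.5,153]],.012);print("corners",C.round(4).tolist(),np.linalg.norm(C[1]-C[0]))
u=np.array([np.cos(psi),np.sin(psi)]);v=np.array([-u[1],u[0]]);mid=C[:,:2].mean(0);print("centre from edge",mid-.06*v,"plunger->", (P[:2]+.12*u))
```

```text
plunger tri [ 0.5117 -0.0895  0.087 ] 0.000282239261858253
plunger z=.092 scene/side [[ 0.5113 -0.0897  0.09  ]] [[ 0.511  -0.0912  0.09  ]]
pad [ 0.6672 -0.057   0.2939] 0.012987315925218693
yaw 0.2202726425896776 190
corners [[0.4685, -0.0392, 0.012], [0.7419, 0.022, 0.012]] 0.28020306352711655
centre from edge [ 0.61833384 -0.06713725] plunger-> [ 0.62884992 -0.06329117]
```

```bash
cat >> h.py <<'E'
def Rdown(phi,tilt=0.0):
    """tool x = -X of a frame with yaw phi pitched up by tilt, y = its Y, z = -its Z"""
    X=np.array([np.cos(phi)*np.cos(tilt),np.sin(phi)*np.cos(tilt),np.sin(tilt)]);Y=np.array([-np.sin(phi),np.cos(phi),0]);return R.from_matrix(np.c_[-X,Y,-np.cross(X,Y)])
E
python3 -m jog '[[4,0,0,0,0,-0.12,0],[8,0,0,0,0,-0.24,0],[12,0,0,0,0,-0.36,0],[16,0,0,0,0,-0.48,0],[20,0,0,0,0,-0.6,0],[24,0,0,0,0,-0.72,0],[24,0,0,0,0,-0.84,0],[24,0,0,0,0,-0.84,0]]'
python3 -c "
from h import *
print(tool()[0],delta([.615,.255,.2],Rdown(-.165)))"
```

```text
t: 0.82
tool_pos: [0.6238, 0.2423, 0.2376]
tool_rot: [-1.114, -2.935, 0.002]
contact_force: [0.5, -0.5, 0.2]
opening: 0.0857
[0.62379641 0.2422979  0.23761441] (array([1.49, 0.37, 3.76]), array([-0.001, -0.002, -0.56 ]))
```

```bash
python3 -m jog '[[0.5,0.1,1,0,0,-0.11,0],[1,0.2,2,0,0,-0.22,0],[1.5,0.4,3,0,0,-0.34,0],[1.5,0.4,3.7,0,0,-0.45,0],[1.5,0.4,3.7,0,0,-0.56,0],[1.5,0.4,3.7,0,0,-0.56,0],[1.5,0.4,3.7,0,0,-0.56,0]]'
python3 - <<'E'
from h import *
c,im=grab("wrist","w1")
m=mask(im,"yellow");print(blobs(m))
r=cv2.minAreaRect(np.argwhere(m)[:,::-1].astype(np.float32));print(r);b=cv2.boxPoints(r);print(b.tolist());print(onz(c,b,0.028).round(4).tolist())
print(tool()[0])
E
```

```text
t: 1.4
tool_pos: [0.6153, 0.2542, 0.2005]
tool_rot: [-0.268, -3.127, 0.001]
contact_force: [0.3, 0.3, -1.0]
opening: 0.085
[(77, [313.6, 81.8], [307, 79, 15, 6]), (71, [313.8, 89.0], [307, 87, 15, 5]), (72, [313.9, 95.0], [307, 93, 15, 5]), (70, [313.7, 101.9], [307, 100, 15, 5]), (72, [313.9, 108.0], [307, 106, 15, 5]), (71, [314.0, 114.0], [307, 112, 15, 5]), (62, [313.4, 120.2], [307, 118, 14, 5]), (53, [313.9, 126.5], [307, 125, 14, 4]), (52, [314.0, 132.5], [308, 131, 13, 4]), (399, [314.4, 152.4], [308, 137, 14, 33])]
((313.9999694824219, 123.99998474121094), (89.99998474121094, 13.999998092651367), 90.0)
[[306.9999694824219, 78.99999237060547], [320.9999694824219, 78.99999237060547], [320.9999694824219, 168.99996948242188], [306.9999694824219, 168.99996948242188]]
[[0.5139, 0.2592, 0.028], [0.5162, 0.2725, 0.028], [0.603, 0.2576, 0.028], [0.6005, 0.2431, 0.028]]
[0.61542262 0.25436874 0.20083829]
```

View pics/w1.png

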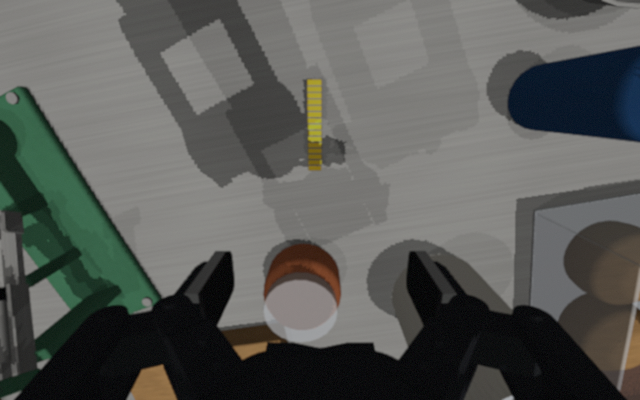

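The wrist view shows the yellow strip upright at (314,124), aligned with the tool. The deli cup lies beyond it at (300,290), clear of the grasp.

```bash
python3 -c "
from h import *
print(delta([.563,.257,.06],Rdown(-.174)),delta([.563,.257,.012],Rdown(-.174)))"
```

```text
(array([ 5.18, -0.62, 14.1 ]), array([-0.001, -0.002,  0.003])) (array([ 5.17, -0.62, 18.9 ]), array([-0.001, -0.002,  0.003]))
```

```bash
python3 -m jog '[[2,-0.2,2,0,0,0,60],[3.5,-0.4,5,0,0,0,80],[5.2,-0.6,8,0,0,0,90],[5.2,-0.6,11,0,0,0,90],[5.2,-0.6,14,0,0,0,90],[5.2,-0.6,14,0,0,0,90],[5.2,-0.6,14,0,0,0,90]]' 60
python3 -c "
from h import *
c,im=grab('wrist','w2');m=mask(im,'yellow');p=np.argwhere(m)[:,::-1]
for y in (100,200,250):
  q=p[abs(p[:,1]-y)<8]
  if len(q): W=onz(c,[[q[:,0].min()-.5,y],[q[:,0].max()+.5,y]],.028);print(y,q[:,0].min(),q[:,0].max(),W.mean(0).round(4), tool()[1].inv().apply(W.mean(0)-tool()[0]).round(4))
print(p[:,1].min(),p[:,1].max(),tool()[0],delta([.563,.257,.012],Rdown(-.174)))"
```

```text
t: 2.03
tool_pos: [0.5617, 0.2566, 0.0597]
tool_rot: [-0.271, -3.124, 0.003]
contact_force: [0.2, -0.1, 1.0]
opening: 0.0554
200 310 333 [0.5396 0.2616 0.028 ] [0.0244 0.0003 0.0341]
250 311 332 [0.5713 0.2561 0.028 ] [-0.0078  0.0003  0.0341]
158 294 [0.56360895 0.25713591 0.06208258] (array([ 0.05, -0.02,  5.01]), array([-0.   , -0.001,  0.002]))
```

View pics/w2.png

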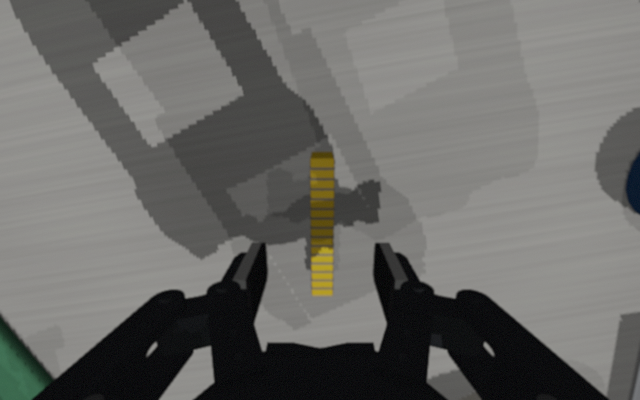

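The strip lies centred between the fingers, spanning rows 152 to 296. I'll descend and grip.

```bash
python3 -c "
from h import *
c=calibration('wrist');W=onz(c,[[322,152],[322,296]],.028);print(W.round(4).tolist(), tool()[1].inv().apply(W-tool()[0]).round(4).tolist())"
python3 -m jog '[[0,0,2,0,0,0,90],[0,0,4,0,0,0,90],[0,0,4.9,0,0,0,90],[0,0,4.9,0,0,0,90],[0,0,4.9,0,0,0,90]]'
python3 -m jog '[[0,0,0,0,0,0,255],[0,0,0,0,0,0,255],[0,0,0,0,0,0,255],[0,0,0,0,0,0,255],[0,0,0,0,0,0,255],[0,0,0,0,0,0,255]]' 60
python3 -c "
from h import *
for i in range(1):print(get_obs()['tool_pos'],get_obs()['contact_force'],get_obs()['opening'])"
```

```text
[[0.5144, 0.2672, 0.028], [0.6077, 0.2512, 0.028]] [[0.0502, 0.0015, 0.0342], [-0.0445, 0.0017, 0.034]]
t: 2.5
tool_pos: [0.5646, 0.2574, 0.0146]
tool_rot: [0.271, 3.13, 0.001]
contact_force: [-0.3, 0.5, 0.2]
opening: 0.0553
t: 3.0
tool_pos: [0.5658, 0.2578, 0.0163]
tool_rot: [0.271, 3.127, 0.002]
contact_force: [-0.4, 0.2, 5.6]
opening: 0.0122
[0.56581404 0.2577712  0.01627475] [-0.40944756  0.16661627  5.64473586] 0.012210869121671058
```

```bash
python3 -m jog '[[0,0,-3,0,0,0,255],[0,0,-7,0,0,0,255],[0,0,-11,0,0,0,255],[0,0,-15,0,0,0,255],[0,0,-19,0,0,0,255],[0,0,-23,0,0,0,255],[0,0,-27,0,0,0,255],[0,0,-30,0,0,0,255]]'
python3 -c "
from h import *
print(get_obs()['opening'],delta([.64,-.06,.40],Rdown(.22)))"
```

```text
t: 3.67
tool_pos: [0.5651, 0.2575, 0.3202]
tool_rot: [0.271, 3.124, 0.004]
contact_force: [0.1, 0.4, -0.5]
opening: 0.0124
0.012361448340818844 (array([-12.89, -29.96,  -8.  ]), array([ 0.002,  0.006, -0.393]))
```

```bash
python3 -m jog '[[-1,-3,-3,0,0,-0.05,255],[-2,-7,-6,0,0,-0.1,255],[-4,-11,-8,0,0,-0.15,255],[-6,-15,-8,0,0,-0.2,255],[-8,-19,-8,0,0,-0.25,255],[-10,-23,-8,0,0,-0.3,255],[-11.5,-27,-8,0,0,-0.35,255],[-12.9,-30,-8,0,0,-0.39,255]]'
python3 -m jog '[[0,0,0,0,0,0,255],[0,0,0,0,0,0,255]]'
python3 - <<'E'
from h import *
c,im=grab("wrist","w3");np.save("pics/w3.npy",im);print(get_obs()["opening"],tool()[0],tool()[1].as_rotvec())
for k in ("red","orange"):print(k,blobs(mask(im,k)))
E
```

```text
t: 4.33
tool_pos: [0.635, -0.0424, 0.3995]
tool_rot: [-0.343, 3.117, 0.003]
contact_force: [0.5, 1.0, -0.6]
opening: 0.0126
t: 4.5
tool_pos: [0.6349, -0.0446, 0.3981]
tool_rot: [-0.337, 3.12, 0.004]
contact_force: [-0.6, 0.1, -1.1]
opening: 0.0126
0.012777947709991582 [ 0.63475572 -0.04295949  0.39857818] [-0.34023313  3.11882535  0.00467436]
red [(751, [304.7, 62.4], [290, 47, 30, 32])]
orange [(130, [285.7, 222.4], [275, 219, 22, 7]), (13899, [84.6, 303.5], [0, 242, 220, 115]), (20, [425.6, 249.2], [424, 243, 6, 13]), (534, [319.9, 336.3], [299, 319, 43, 29]), (160, [209.2, 336.7], [199, 327, 21, 21]), (153, [430.7, 336.7], [421, 327, 21, 21]), (92, [518.2, 342.4], [506, 337, 24, 15]), (586, [32.4, 370.8], [0, 360, 70, 22]), (268, [611.3, 396.2], [589, 390, 51, 10])]
```

View pics/w3.png

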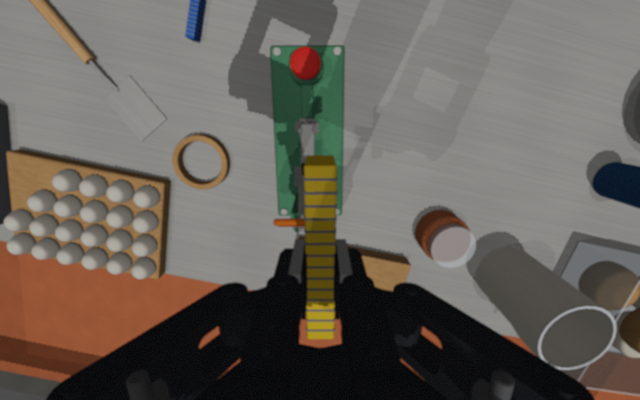

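The wrist view shows the base's near edge at row 45 with corners at (271,45) and (344,45). The plunger disc is at (305,62), the nose wall is around (307,122), the orange pad's left part is at (285,222), and the held strip is in front. Now I'll fit the tool's pose from the edges.

Run:
```python
from h import *
im=np.load("pics/w3.npy");c=calibration("wrist");m=mask(im,"green",(255,35,360,220));
L=[];Rr=[]
for y in range(55,205):
    x=np.where(m[y])[0]
    if len(x)>5:L.append([x.min()-.5,y]);Rr.append([x.max()+.5,y])
def fit(P):
    W=onz(c,P,.012);a=np.polyfit(W[:,0],W[:,1],1)
    for _ in range(4):
        r=W[:,1]-np.polyval(a,W[:,0]);k=abs(r)<max(.0012,np.median(abs(r)));a=np.polyfit(W[k,0],W[k,1],1)
    return a,k.sum()
l,nl=fit(L);r,nr=fit(Rr);print("yaws",np.arctan(l[0]),nl,np.arctan(r[0]),nr)
psi=(np.arctan(l[0])+np.arctan(r[0]))/2;u=np.array([np.cos(psi),np.sin(psi)]);v=np.array([-u[1],u[0]])
T=[]
for x in range(280,336):
    y=np.where(m[:,x])[0]
    if len(y):T.append([x,y.min()-.5])
W=onz(c,T,.012)[:,:2];s=np.median(W@u);print("top edge s",s, "width",[np.polyval(l,.6),np.polyval(r,.6)])
lat=np.mean([np.array([.6,np.polyval(a,.6)])@v for a in (l,r)])
C=(s+.145)*u+lat*v;print("centre from base",C.round(4),"psi",psi)
mr=mask(im,"red",(280,40,330,85));(x,y),rad=cv2.minEnclosingCircle(np.argwhere(mr)[:,::-1].astype(np.float32));print((x,y),rad)
Pp=onz(c,[x,y],.091)[0];print("plunger",Pp.round(4),"centre from it",(Pp[:2]+.12*u).round(4),"lat",Pp[:2]@v-lat)
for q in ([307,122],[299,122],[316,122]):print("nose top", onz(c,q,.0654)[0].round(4))
```

```text
yaws 0.22612346520725357 148 0.22342340330952024 150
top edge s 0.44302019621814237 width [np.float64(-0.12994642310924814), np.float64(-0.010292376827141125)]
centre from base [ 0.6183 -0.0659] psi 0.22477343425838692
(305.0743713378906, 62.40388870239258) 15.896340370178223
plunger [ 0.5107 -0.0903  0.091 ] centre from it [ 0.6277 -0.0635] lat 0.0002632375533358766
nose top [ 0.5893 -0.0722  0.0654]
nose top [ 0.5919 -0.0841  0.0654]
nose top [ 0.5864 -0.0589  0.0654]
```

The lateral fits agree to 0.3 mm. Along the tool, I'll anchor on the plunger, and I'll overshoot uphill so the spring brings the strip back to the nose.

```bash
cat >> h.py <<'E'
PSI,LAT,S0=.2248,-.2020,.5645
u=np.array([np.cos(PSI),np.sin(PSI),0]);v=np.array([-np.sin(PSI),np.cos(PSI),0]);T30=np.radians(30)
MX=u*np.cos(T30)+[0,0,np.sin(T30)];MZ=-u*np.sin(T30)+np.array([0,0,np.cos(T30)])
MO=S0*u+LAT*v+[0,0,.055]
def mag(x,y,z):return MO+MX*x+v*y+MZ*z
def tomag(P):
    d=np.atleast_2d(P)-MO;return np.c_[d@MX,d@v,d@MZ]
RM=Rdown(PSI,T30)
def avg(n=1):
    p,r=tool();return p,r
E
python3 -c "
from h import *
A=mag(.023,0,.076);print(A);print(delta(A+[0,0,.15],RM),delta(A,RM))"
```

```text
[ 0.57769809 -0.07511449  0.13231793]
(array([ 6.32, -1.94, 11.59]), array([ 0.   , -0.519, -0.008])) (array([ 6.39, -1.98, 26.59]), array([ 0.   , -0.519, -0.008]))
```

```bash
python3 -m jog '[[1.5,-0.5,1,0,-0.1,0,255],[3,-1,2.5,0,-0.2,0,255],[4.5,-1.5,5,0,-0.3,-0.004,255],[6.3,-1.9,8,0,-0.4,-0.006,255],[6.3,-1.9,11.6,0,-0.519,-0.008,255],[6.3,-1.9,11.6,0,-0.519,-0.008,255],[6.3,-1.9,11.6,0,-0.519,-0.008,255]]'
python3 -c "
from h import *
A=mag(.023,0,.076);print(delta(A,RM))
c,im=grab('wrist','w4');np.save('pics/w4.npy',im)
print(delta(A,RM),proj(c,[mag(0,0,.012),mag(0,.009,.012),mag(0,-.009,.012),mag(.16,0,.0295),tool()[0],mag(.072,0,.028)]).round(1).tolist())"
```

```text
t: 5.13
tool_pos: [0.5713, -0.0712, 0.2696]
tool_rot: [-0.293, 2.623, 0.093]
contact_force: [0.9, -0.2, 1.1]
opening: 0.013
(array([ 6.16, -0.7 , 12.27]), array([ 0.012, -0.019, -0.005]))
(array([ 7.47, -0.21, 12.97]), array([ 0.002, -0.003,  0.   ])) [[312.3, 98.1], [321.1, 98.1], [303.5, 98.2], [313.8, 248.6], [313.1, 290.7], [312.9, 170.4]]
```

View pics/w4.png

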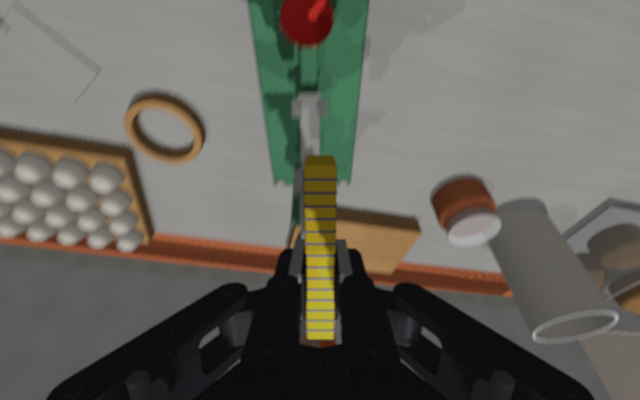

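The tool was still settling for this picture: nose and channel at column 308, strip at 320. I'll settle, move nearer and re-measure the columns.

```bash
python3 -m jog '[[1.5,-0.1,2,0,0,0,255],[3,-0.2,4,0,0,0,255],[4.5,-0.2,6,0,0,0,255],[6,-0.2,8,0,0,0,255],[6,-0.2,8,0,0,0,255],[6,-0.2,8,0,0,0,255],[6,-0.2,8,0,0,0,255],[6,-0.2,8,0,0,0,255]]'
python3 -m jog '[[0,0,0,0,0,0,255],[0,0,0,0,0,0,255]]'
python3 -c "
from h import *
A=mag(.023,0,.076);
for i in range(4):
  c,im=grab('wrist','w5');print(delta(A,RM),tool()[1].as_rotvec().round(4))
np.save('pics/w5.npy',im)
print(proj(c,[mag(0,0,.012),mag(0,.009,.012),mag(0,-.009,.012),mag(.16,0,.0295),tool()[0],mag(.072,0,.028)]).round(1).tolist())
m=mask(im,'red');print(blobs(m,50));o=cv2.resize(im[0:300,170:470],None,fx=2,fy=2,interpolation=2);cv2.imwrite('pics/w5c.png',o[:,:,::-1])"
```

```text
t: 5.85
tool_pos: [0.57, -0.0788, 0.1895]
tool_rot: [-0.297, 2.598, 0.076]
contact_force: [0.0, -0.1, -0.6]
opening: 0.0124
t: 6.02
tool_pos: [0.5722, -0.0795, 0.1936]
tool_rot: [-0.298, 2.593, 0.072]
contact_force: [-0.3, 0.7, 0.4]
opening: 0.0123
(array([2.44, 0.3 , 5.54]), array([-0.004,  0.008,  0.005])) [-0.2977  2.5946  0.0733]
(array([2.32, 0.26, 5.47]), array([-0.003,  0.007,  0.004])) [-0.2975  2.5962  0.0743]
(array([2.24, 0.23, 5.42]), array([-0.002,  0.006,  0.004])) [-0.2974  2.5973  0.0751]
(array([2.17, 0.22, 5.39]), array([-0.002,  0.005,  0.003])) [-0.2972  2.5981  0.0757]
[[323.0, 143.2], [333.7, 143.3], [312.2, 143.2], [321.9, 316.4], [320.2, 261.2], [322.5, 230.2]]
[(1481, [314.6, 36.4], [288, 17, 56, 42]), (464, [340.1, 59.1], [326, 39, 29, 38])]
```

View pics/w5c.png

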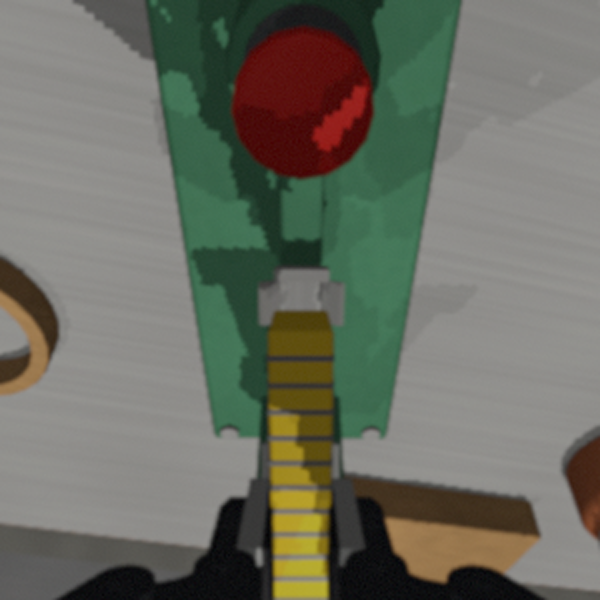

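The nose, channel and plunger centre lines sit at columns 320.5 to 321.5 against the strip at 320. So lateral alignment is within 1 mm and the yaw is right. I'll lower to just above the nose wall, downhill of the follower.

```bash
sed -i 's/LAT,S0=.2248,-.2020/LAT,S0=.2248,-.2035/' h.py
python3 -m jog '[[1.2,0.05,1.5,0,0,0,255],[2.4,0.1,3.5,0,0,0,255],[2.45,0.1,5.5,0,0,0,255],[2.45,0.1,7,0,0,0,255],[2.45,0.1,7,0,0,0,255],[2.45,0.1,7,0,0,0,255],[2.45,0.1,7,0,0,0,255],[2.45,0.1,7,0,0,0,255]]'
python3 -c "
from h import *
A=mag(.020,0,.032)
for i in range(4):
  c,im=grab('wrist','w6');print(delta(A,RM))
print(proj(c,[mag(-.0025,0,.012),mag(-.0025,.009,.012),mag(0,-.009,.012),mag(.16,0,.0295),tool()[0],mag(.072,0,.028)]).round(1).tolist())
o=cv2.resize(im[100:350,170:470],None,fx=2,fy=2,interpolation=2);cv2.imwrite('pics/w6c.png',o[:,:,::-1])
c,im=grab('side','s6');o=cv2.resize(im[130:300,260:430],None,fx=3.4,fy=3.4,interpolation=2);cv2.imwrite('pics/s6c.png',o[:,:,::-1])
"
```

```text
t: 6.88
tool_pos: [0.5841, -0.0754, 0.1186]
tool_rot: [-0.297, 2.596, 0.074]
contact_force: [0.2, -0.4, -0.0]
opening: 0.0128
(array([0.17, 0.03, 2.9 ]), array([-0.003,  0.007,  0.004]))
(array([0.16, 0.02, 2.89]), array([-0.003,  0.007,  0.004]))
(array([0.15, 0.02, 2.88]), array([-0.003,  0.007,  0.004]))
(array([0.13, 0.01, 2.86]), array([-0.003,  0.006,  0.004]))
[[320.4, 190.4], [334.6, 190.5], [306.3, 194.1], [319.4, 404.2], [320.1, 262.1], [319.9, 305.4]]
```

View pics/w6c.png

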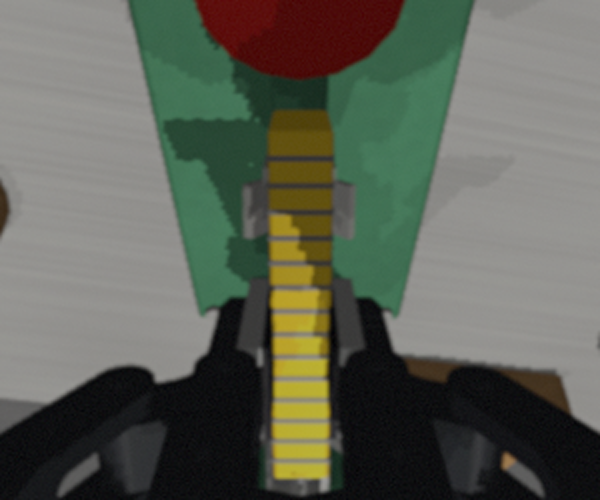

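The lips are centred at column 319.3 and the strip at 320, so it is still aligned. I'll lower, then push uphill.

```bash
python3 -m jog '[[0.1,0,1,0,0,0,255],[0.1,0,2,0,0,0,255],[0.1,0,2.8,0,0,0,255],[0.1,0,2.8,0,0,0,255],[0.1,0,2.8,0,0,0,255],[0.1,0,2.8,0,0,0,255],[0.1,0,2.8,0,0,0,255],[0.1,0,2.8,0,0,0,255]]'
python3 -c "
from h import *
for i in range(3):
  c,im=grab('wrist','w7');print(delta(mag(.055,0,.032),RM),np.round(get_obs()['contact_force'],1),tomag(tool()[0]).round(4))"
```

```text
t: 7.8
tool_pos: [0.597, -0.0724, 0.0937]
tool_rot: [-0.297, 2.596, 0.074]
contact_force: [-0.8, 0.2, 0.0]
opening: 0.0126
(array([-3.45,  0.01,  0.11]), array([-0.003,  0.007,  0.004])) [-0.4 -0.4 -0.4] [[ 0.0205 -0.0002  0.0328]]
(array([-3.46,  0.  ,  0.1 ]), array([-0.003,  0.007,  0.004])) [-0.5 -0.3  0. ] [[ 0.0204 -0.0002  0.0328]]
(array([-3.46,  0.  ,  0.1 ]), array([-0.003,  0.007,  0.004])) [ 0.3 -0.3  0.1] [[ 0.0204 -0.0001  0.0327]]
```

```bash
python3 -m jog '[[-0.7,0,0,0,0,0,255],[-1.4,0,0,0,0,0,255],[-2.1,0,0,0,0,0,255],[-2.8,0,0,0,0,0,255],[-3.5,0,0,0,0,0,255],[-3.5,0,0,0,0,0,255],[-3.5,0,0,0,0,0,255],[-3.5,0,0,0,0,0,255]]'
python3 -c "
from h import *
for i in range(6):
  c,im=grab('wrist','w8');f=np.array(get_obs()['contact_force']);print(np.round(f@np.c_[MX,v,MZ],1),tomag(tool()[0]).round(4),delta(mag(.055,0,.0152),RM))
o=cv2.resize(im[100:350,170:470],None,fx=2,fy=2,interpolation=2);cv2.imwrite('pics/w8c.png',o[:,:,::-1])"
```

```text
t: 8.62
tool_pos: [0.6259, -0.0654, 0.1106]
tool_rot: [-0.298, 2.598, 0.075]
contact_force: [-4.4, -2.1, -1.0]
opening: 0.0128
[-5.  -1.8  1.3] [[0.0546 0.0002 0.0326]] (array([-0.04, -0.02,  1.74]), array([-0.002,  0.005,  0.004]))
[-4.3 -0.8  1.5] [[0.0545 0.0002 0.0327]] (array([-0.04, -0.02,  1.75]), array([-0.002,  0.005,  0.004]))
[-4.4 -1.6  1.2] [[0.0545 0.0002 0.0327]] (array([-0.04, -0.02,  1.75]), array([-0.002,  0.005,  0.004]))
[-4.3 -1.3  0.4] [[0.0545 0.0002 0.0327]] (array([-0.04, -0.02,  1.75]), array([-0.002,  0.005,  0.004]))
[-5.2  0.2 -0. ] [[0.0546 0.0002 0.0327]] (array([-0.03, -0.02,  1.75]), array([-0.002,  0.005,  0.004]))
[-5.2 -0.9  0.7] [[0.0547 0.0002 0.0327]] (array([-0.02, -0.02,  1.75]), array([-0.002,  0.006,  0.004]))
```

View pics/w8c.png

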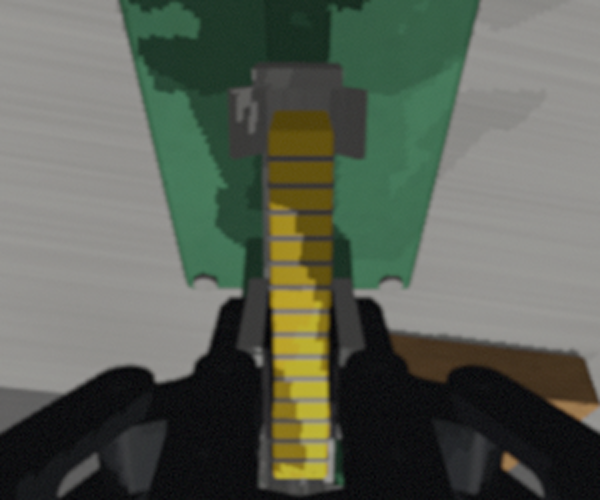

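The picture and force show the strip's lower end inside the nose wall, whose top edge is at crop row 65 to 90 (strip end at 110). The follower pushes back with about 5 N. I'll lower it into the channel with a 0.5 mm lateral trim.

```bash
python3 -m jog '[[0,-0.05,0.4,0,0,0,255],[0,-0.05,0.8,0,0,0,255],[0,-0.05,1.2,0,0,0,255],[0,-0.05,1.5,0,0,0,255],[0,-0.05,1.5,0,0,0,255],[0,-0.05,1.5,0,0,0,255],[0,-0.05,1.5,0,0,0,255]]'
python3 -c "
from h import *
for i in range(4):
  c,im=grab('wrist','w9');f=np.array(get_obs()['contact_force']);print(np.round(f@np.c_[MX,v,MZ],1),tomag(tool()[0]).round(4))"
```

```text
t: 9.5
tool_pos: [0.6331, -0.0641, 0.0976]
tool_rot: [-0.298, 2.598, 0.076]
contact_force: [-5.6, -0.4, 1.0]
opening: 0.0126
[-4.7 -0.2  3.2] [[ 0.0545 -0.0001  0.0177]]
[-4.6  0.2  3.5] [[ 0.0545 -0.0001  0.0177]]
[-5.1  0.1  3.2] [[ 0.0545 -0.0001  0.0177]]
[-5.6 -0.7  2.7] [[ 0.0546 -0.      0.0177]]
```

```bash
for i in 1 2; do python3 -m jog '[[0,0,0.1,0,0,0,255],[0,0,0.15,0,0,0,255],[0,0,0.15,0,0,0,255],[0,0,0.15,0,0,0,255]]' >/dev/null
python3 -c "
from h import *
for i in range(3):
  c,im=grab('wrist','w9');f=np.array(get_obs()['contact_force']);print(np.round(f@np.c_[MX,v,MZ],1),tomag(tool()[0]).round(4))"; done
```

```text
[-11.5   3.   22.4] [[ 0.0546 -0.0001  0.0176]]
[-11.5   1.4  22.4] [[ 0.0546 -0.0001  0.0176]]
[-10.8   1.6  23. ] [[ 0.0546 -0.0001  0.0176]]
[-12.2   2.   23.3] [[ 0.0546 -0.0001  0.0176]]
[-12.9   3.2  22.7] [[ 0.0546 -0.0001  0.0176]]
[-11.1   2.   23.4] [[ 0.0546 -0.0001  0.0176]]
```

Solid contact at TCP z 17.6 mm matches the strip being on the floor, within the estimate's error. I'll relieve the force, open slightly and check.

```bash
python3 -m jog '[[0,0,0,0,0,0,255],[0,0,0,0,0,0,255]]'
python3 -c "
from h import *
f=np.array(get_obs()['contact_force']);print(np.round(f@np.c_[MX,v,MZ],1))"
python3 -m jog '[[0,0,0,0,0,0,190],[0,0,0,0,0,0,170],[0,0,0,0,0,0,150],[0,0,0,0,0,0,150],[0,0,0,0,0,0,150],[0,0,0,0,0,0,150]]' 30
python3 -m jog '[[0,0,-1,0,0,0,150],[0,0,-3,0,0,0,150],[0,0,-5,0,0,0,150],[0,0,-7,0,0,0,150],[0,0,-9,0,0,0,150],[0,0,-9,0,0,0,150],[0,0,-9,0,0,0,150],[0,0,-9,0,0,0,150]]'
python3 - <<'E'
from h import *
c,im=grab('wrist','w10');np.save('pics/w10.npy',im);m=mask(im,"yellow",(270,0,370,400));p=np.argwhere(m)[:,::-1];print("yellow rows",p[:,1].min(),p[:,1].max(),"cols",p[:,0].min(),p[:,0].max(),tomag(tool()[0]))
def mg(a):return proj(c,[mag(*q) for q in a]).round(1).tolist()
print("pred seated low end top/bottom, up end top",mg([(0,0,.028),(0,0,0),(.09,0,.028),(-.0025,0,.012)]))
print("pred edges",mg([(.045,-.007,.028),(.045,.007,.028)]))
for y in range(p[:,1].min(),p[:,1].max(),15):
  q=p[p[:,1]==y];print(y,(q[:,0].min(),q[:,0].max()) if len(q) else None)
o=cv2.resize(im[100:350,170:470],None,fx=2,fy=2,interpolation=2);cv2.imwrite('pics/w10c.png',o[:,:,::-1])
E
```

```text
t: 10.83
tool_pos: [0.633, -0.0641, 0.0977]
tool_rot: [-0.302, 2.601, 0.077]
contact_force: [-4.7, -1.6, -0.5]
opening: 0.0126
[-4.5 -0.5  2. ]
t: 11.33
tool_pos: [0.6333, -0.0641, 0.098]
tool_rot: [-0.302, 2.601, 0.077]
contact_force: [-0.5, -0.6, -0.5]
opening: 0.0352
t: 12.0
tool_pos: [0.5891, -0.074, 0.1753]
tool_rot: [-0.302, 2.601, 0.077]
contact_force: [-0.3, -0.8, -1.0]
opening: 0.0353
yellow rows 134 250 cols 311 330 [[0.05380484 0.00019269 0.1069798 ]]
pred seated low end top/bottom, up end top [[320.4, 137.1], [320.3, 133.6], [319.6, 252.2], [320.3, 131.7]]
pred edges [[310.6, 198.0], [329.3, 198.1]]
134 (np.int64(312), np.int64(330))
149 (np.int64(312), np.int64(330))
164 (np.int64(311), np.int64(330))
179 (np.int64(311), np.int64(329))
194 (np.int64(312), np.int64(329))
209 (np.int64(312), np.int64(330))
224 (np.int64(312), np.int64(329))
239 (np.int64(311), np.int64(328))
```

Measured strip rows are 134–250, against 137–252 predicted for a seated strip. The length and width are correct and the 2 px shift suits S0 being about 2 mm lower, so the strip is seated against the nose. Now I'll find the rail angle.

```bash
sed -i 's/S0=.2248,-.2035,.5645/S0=.2248,-.2035,.5625/' h.py
python3 - <<'E'
from h import *
for n in ("side","scene"):
    c,im=grab(n,n+"11");m=mask(im,"orange")
    def end(th,r,w):  # outer face point
        return [mag(.16-r*np.cos(th)+.003*np.sin(th),y,.0295+r*np.sin(th)+.003*np.cos(th)) for y in w]
    for th in np.arange(1.6,2.01,.05):
        q=proj(c,end(th,.137,(-.02,0,.02)));print(n,round(th,2),q.round(0).tolist())
    q=proj(c,end(1.8,.137,(0,)))[0].astype(int);x0,y0=q-35;print(blobs(mask(im,"orange",(x0,y0,x0+70,y0+70)),6))
E
```

```text
side 1.6 [[372.0, 179.0], [366.0, 175.0], [361.0, 171.0]]
side 1.65 [[373.0, 177.0], [368.0, 173.0], [363.0, 169.0]]
side 1.7 [[375.0, 175.0], [370.0, 171.0], [365.0, 167.0]]
side 1.75 [[377.0, 174.0], [372.0, 170.0], [367.0, 166.0]]
side 1.8 [[379.0, 172.0], [374.0, 168.0], [369.0, 164.0]]
side 1.85 [[381.0, 171.0], [376.0, 167.0], [371.0, 163.0]]
side 1.9 [[383.0, 169.0], [378.0, 165.0], [373.0, 161.0]]
side 1.95 [[385.0, 168.0], [380.0, 164.0], [374.0, 160.0]]
side 2.0 [[387.0, 167.0], [382.0, 163.0], [376.0, 159.0]]
[(1572, [392.4, 159.8], [363, 133, 45, 70]), (22, [368.0, 169.5], [363, 166, 11, 8]), (7, [353.3, 178.7], [351, 177, 5, 5])]
scene 1.6 [[267.0, 158.0], [271.0, 160.0], [276.0, 163.0]]
scene 1.65 [[266.0, 158.0], [270.0, 161.0], [274.0, 163.0]]
scene 1.7 [[264.0, 158.0], [268.0, 161.0], [273.0, 163.0]]
scene 1.75 [[263.0, 159.0], [267.0, 161.0], [271.0, 163.0]]
scene 1.8 [[261.0, 159.0], [265.0, 161.0], [270.0, 164.0]]
scene 1.85 [[260.0, 160.0], [264.0, 162.0], [268.0, 164.0]]
scene 1.9 [[258.0, 160.0], [262.0, 163.0], [267.0, 165.0]]
scene 1.95 [[256.0, 161.0], [261.0, 163.0], [265.0, 166.0]]
scene 2.0 [[255.0, 162.0], [259.0, 164.0], [264.0, 166.0]]
[(87, [269.1, 160.5], [265, 154, 10, 14])]
```

The rail angle is about 1.69 rad in both views. With the fingers shut, I'll go up, over, and down behind the rail.

```bash
python3 -m jog '[[0,0,-3,0,0,0,255],[0,0,-7,0,0,0,255],[0,0,-11,0,0,0,255],[0,0,-15,0,0,0,255],[-3,0,-15.5,0,0,0,255],[-7,0,-15.5,0,0,0,255],[-11,0,-15.5,0,0,0,255],[-15,0,-15.5,0,0,0,255]]' 60
python3 -c "
from h import *
print(tomag(tool()[0]),delta(mag(.237,0,.257),RM))"
```

```text
t: 12.82
tool_pos: [0.6411, -0.0611, 0.3836]
tool_rot: [-0.301, 2.603, 0.079]
contact_force: [0.2, -0.2, 0.6]
opening: 0.0003
[[0.20665309 0.00105593 0.26013731]] (array([-3.03, -0.12,  0.31]), array([ 0.002, -0.   ,  0.005]))
```

```bash
python3 -m jog '[[-3.2,-0.1,0,0,0,0,255],[-3.2,-0.1,0,0,0,0,255],[-3.2,-0.1,3,0,0,0,255],[-3.2,-0.1,6,0,0,0,255],[-3.2,-0.1,8.5,0,0,0,255],[-3.2,-0.1,8.5,0,0,0,255],[-3.2,-0.1,8.5,0,0,0,255]]'
python3 - <<'E'
from h import *
c,im=grab("wrist","w12");np.save("pics/w12.npy",im);p=tomag(tool()[0])[0]*1000;print(p.round(1),np.round(get_obs()["contact_force"],1),delta(mag(.237,0,.175),RM))
print("orange",blobs(mask(im,"orange",(200,50,440,400)),30))
for th in (1.69,1.75):
    print("pad corners pred",proj(c,[mag(.16-r*np.cos(th)+.006*np.sin(th),y,.0295+r*np.sin(th)+.006*np.cos(th)) for r in (.155,.119) for y in (-.02,.02)]).round(0).tolist())
for th in np.arange(1.6,-.11,-.1):
    x=171-135*np.cos(th)+6*np.sin(th);z=37.5+135*np.sin(th)+6*np.cos(th);print(round(th,1),"mag",round(x,1),round(z,1),"jog",round((p[0]-x)/10,2),round((p[2]-z)/10,2))
E
```

```text
t: 13.4
tool_pos: [0.7087, -0.0457, 0.3218]
tool_rot: [-0.302, 2.609, 0.082]
contact_force: [-1.2, -0.6, 0.3]
opening: -0.0
[237.8   0.5 174.5] [ 0.  -0.5  0.6] (array([ 0.08, -0.05, -0.05]), array([ 0.002, -0.002,  0.005]))
orange [(48, [335.5, 157.0], [312, 157, 48, 1]), (12185, [312.7, 211.2], [200, 162, 240, 93]), (367, [244.0, 243.9], [200, 236, 95, 17]), (222, [391.8, 263.0], [349, 257, 91, 14])]
pad corners pred [[270.0, 165.0], [366.0, 166.0], [280.0, 145.0], [356.0, 145.0]]
pad corners pred [[272.0, 185.0], [364.0, 186.0], [281.0, 158.0], [355.0, 158.0]]
1.6 mag 180.9 172.3 jog 5.69 0.22
1.5 mag 167.4 172.6 jog 7.04 0.19
1.4 mag 154.0 171.6 jog 8.38 0.29
1.3 mag 140.7 169.2 jog 9.71 0.53
1.2 mag 127.7 165.5 jog 11.01 0.9
1.1 mag 115.1 160.5 jog 12.27 1.39
1.0 mag 103.1 154.3 jog 13.47 2.01
0.9 mag 91.8 147.0 jog 14.6 2.75
0.8 mag 81.2 138.5 jog 15.66 3.59
0.7 mag 71.6 129.1 jog 16.62 4.54
0.6 mag 63.0 118.7 jog 17.48 5.58
0.5 mag 55.4 107.5 jog 18.24 6.7
0.4 mag 49.0 95.6 jog 18.88 7.89
0.3 mag 43.8 83.1 jog 19.4 9.13
0.2 mag 39.9 70.2 jog 19.79 10.43
0.1 mag 37.3 56.9 jog 20.05 11.75
-0.0 mag 36.0 43.5 jog 20.18 13.1
-0.1 mag 36.1 30.0 jog 20.17 14.45
```

```bash
python3 -m jog '[[2.5,0,0,0,0,0,255],[4.5,0,0.1,0,0,0,255],[5.7,0,0.2,0,0,0,255],[7,0,0.2,0,0,0,255],[8.4,0,0.3,0,0,0,255],[9.7,0,0.5,0,0,0,255],[11,0,0.9,0,0,0,255],[12.2,0,1.4,0,0,0,255]]'
python3 - <<'E'
from h import *
p=tomag(tool()[0])[0]*1000;f=np.array(get_obs()['contact_force']);print(np.round(f@np.c_[MX,v,MZ],1),p.round(1))
c,im=grab("wrist","w13")
for th in np.arange(1.1,.35,-.1):
    x=171-135*np.cos(th)+6*np.sin(th);z=37.5+135*np.sin(th)+6*np.cos(th);print(round(th,1),"jog",round((p[0]-x)/10,2),round((p[2]-z)/10,2))
E
```

```text
t: 14.12
tool_pos: [0.6137, -0.0694, 0.2563]
tool_rot: [-0.301, 2.598, 0.076]
contact_force: [0.7, 0.5, 1.7]
opening: -0.0001
[1.5 0.3 1.1] [118.2  -0.9 164.2]
1.1 jog 0.31 0.37
1.0 jog 1.51 0.99
0.9 jog 2.64 1.72
0.8 jog 3.7 2.57
0.7 jog 4.66 3.52
0.6 jog 5.53 4.55
0.5 jog 6.28 5.67
0.4 jog 6.92 6.86
```

Contact force is about 2 N, as expected for the rail. I'll continue the arc.

```bash
python3 -m jog '[[0.3,0.1,0.4,0,0,0,255],[1.5,0.1,1,0,0,0,255],[2.6,0.1,1.7,0,0,0,255],[3.7,0.1,2.6,0,0,0,255],[4.7,0.1,3.5,0,0,0,255],[5.5,0.1,4.6,0,0,0,255],[6.3,0.1,5.7,0,0,0,255],[6.9,0.1,6.9,0,0,0,255]]'
python3 - <<'E'
from h import *
p=tomag(tool()[0])[0]*1000;f=np.array(get_obs()['contact_force']);print(np.round(f@np.c_[MX,v,MZ],1),p.round(1))
c,im=grab("wrist","w14")
for th in np.arange(.4,-.05,-.1):
    x=171-135*np.cos(th)+6*np.sin(th);z=37.5+135*np.sin(th)+6*np.cos(th);print(round(th,1),"jog",round((p[0]-x)/10,2),round((p[2]-z)/10,2))
E
```

```text
t: 14.83
tool_pos: [0.5864, -0.0743, 0.1568]
tool_rot: [-0.3, 2.604, 0.078]
contact_force: [0.9, -0.9, 2.1]
opening: 0.0001
[ 1.7 -1.1  1.5] [44.5  0.4 91.8]
0.4 jog -0.45 -0.38
0.3 jog 0.07 0.87
0.2 jog 0.46 2.16
0.1 jog 0.72 3.49
0.0 jog 0.85 4.83
```

```bash
python3 -m jog '[[0.1,0,0.9,0,0,0,255],[0.4,0,2,0,0,0,255],[0.7,0,3.2,0,0,0,255],[0.8,0,4.2,0,0,0,255],[0.8,0,4.7,0,0,0,255],[0.8,0,4.7,0,0,0,255],[0.8,0,4.7,0,0,0,255]]'
python3 -c "
from h import *
for i in range(2):
  c,im=grab('wrist','w15');p=tomag(tool()[0])[0]*1000;f=np.array(get_obs()['contact_force']);print(np.round(f@np.c_[MX,v,MZ],1),p.round(1))"
python3 -m jog '[[0,0,0.2,0,0,0,255],[0,0,0.3,0,0,0,255],[0,0,0.3,0,0,0,255]]'
python3 -c "
from h import *
for i in range(2):
  c,im=grab('wrist','w15');p=tomag(tool()[0])[0]*1000;f=np.array(get_obs()['contact_force']);print(np.round(f@np.c_[MX,v,MZ],1),p.round(1))"
```

```text
t: 15.47
tool_pos: [0.5994, -0.0699, 0.1088]
tool_rot: [-0.305, 2.614, 0.083]
contact_force: [-25.2, -2.8, 19.6]
opening: -0.0001
[-10.9   2.7  29.2] [32.2  1.8 43.4]
[-11.9   2.   28.7] [32.2  1.8 43.4]
t: 15.82
tool_pos: [0.5996, -0.0699, 0.1085]
tool_rot: [-0.311, 2.618, 0.084]
contact_force: [-37.3, -3.2, 33.1]
opening: -0.0002
[-16.4   4.4  46. ] [32.3  1.7 43.1]
[-15.6   4.5  46.8] [32.3  1.7 43.1]
```

It stops hard with the tip at mag z 35.1 mm, and the shut rail's top is at 35.5. I'll lift off and look.

```bash
python3 -m jog '[[0,-0.1,-1,0,0,0,255],[0.5,-0.1,-3,0,0,0,255],[1,-0.1,-6,0,0,0,255],[1.5,-0.1,-9,0,0,0,255],[2,-0.1,-12,0,0,0,255],[2,-0.1,-12,0,0,0,255],[2,-0.1,-12,0,0,0,255]]'
python3 - <<'E'
from h import *
c,im=grab('wrist','w16')
def rp(th,r,y,n=.006):return mag(.16-r*np.cos(th)+n*np.sin(th),y,.0295+r*np.sin(th)+n*np.cos(th))
for th in (0,.05,.1):print(th,proj(c,[rp(th,r,y) for r,y in ((.155,-.02),(.155,.02),(.119,.02),(.119,-.02))]).round(1).tolist())
m=mask(im,"orange",(250,60,400,300));print(blobs(m,40))
print("plunger",blobs(mask(im,"red"),50))
a=cv2.resize(im[60:260,220:420],None,fx=2,fy=2,interpolation=2)
cs,im2=grab('side','s16');b=cv2.resize(im2[180:280,295:395],(400,400),interpolation=2)
cv2.imwrite('pics/v16.png',np.hstack([a,b])[:,:,::-1])
for th in (0,.1):print("side",proj(cs,[rp(th,r,y) for r,y in ((.155,-.02),(.155,.02),(.119,.02),(.119,-.02))]).round(1).tolist())
E
```

```text
t: 16.5
tool_pos: [0.5267, -0.0894, 0.2055]
tool_rot: [-0.31, 2.615, 0.081]
contact_force: [-0.6, -0.1, 0.6]
opening: -0.0
0 [[298.4, 182.4], [342.4, 182.7], [341.2, 219.8], [298.8, 219.5]]
0.05 [[297.9, 184.9], [343.0, 185.3], [341.7, 222.5], [298.4, 222.2]]
0.1 [[297.3, 188.1], [343.7, 188.4], [342.1, 225.6], [298.0, 225.4]]
[(1509, [319.6, 199.4], [298, 182, 44, 37])]
plunger [(1763, [324.1, 111.4], [296, 89, 53, 47])]
side [[345.0, 243.3], [335.7, 234.8], [344.5, 225.5], [353.9, 233.8]]
side [[343.4, 241.0], [334.1, 232.4], [343.4, 223.5], [352.9, 231.9]]
```

View pics/v16.png

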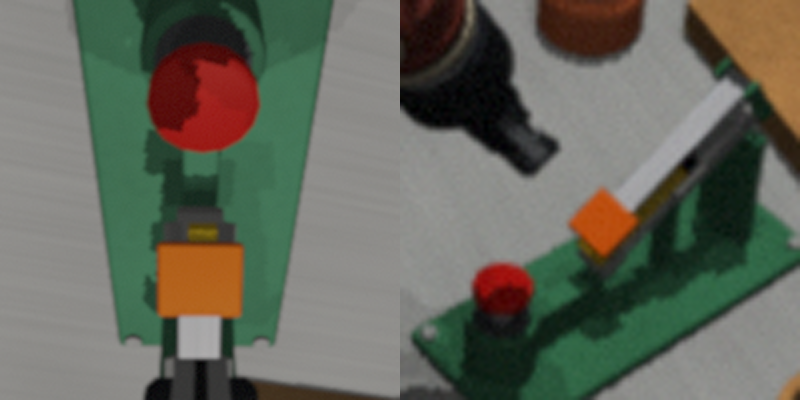

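The picture shows the rail shut: pad rows 182–219 match the prediction for angle 0, and the strip shows yellow beneath it. The plunger is up. Next I'll turn the tool upright above the plunger.

```bash
python3 -m jog '[[0,0,-1,0,0.1,0,255],[0,0,-1,0,0.2,0,255],[0,0,-1,0,0.3,0,255],[0,0,-1,0,0.4,0,255],[0,0,-1,0,0.5,0,255],[0,0,-1,0,0.5,0,255],[0,0,-1,0,0.5,0,255]]'
python3 -c "
from h import *
c,im=grab('wrist','w17');P=(S0-.085)*u+LAT*v;print(P,tool()[0],delta(P+[0,0,.12],Rdown(PSI)))
print(blobs(mask(im,'red'),50));print(proj(c,[P+[0,0,.092]]))"
```

```text
t: 17.18
tool_pos: [0.5216, -0.0887, 0.2084]
tool_rot: [-0.374, 3.116, 0.011]
contact_force: [-0.2, -0.3, -0.7]
opening: -0.0005
[ 0.51084795 -0.09193948  0.        ] [ 0.52092744 -0.08900093  0.20873811] (array([ 1.09, -0.1 ,  8.87]), array([0.006, 0.005, 0.013]))
[(1559, [318.5, 180.7], [296, 158, 46, 46])]
[[318.33292797 182.53737923]]
```

```bash
python3 -m jog '[[0.5,0,2.5,0,0,0,255],[1.1,-0.1,5,0,0,0.013,255],[1.1,-0.1,7.5,0,0,0.013,255],[1.1,-0.1,8.7,0,0,0.013,255],[1.1,-0.1,8.7,0,0,0.013,255],[1.1,-0.1,8.7,0,0,0.013,255]]'
python3 -c "
from h import *
P=(S0-.085)*u+LAT*v;print(delta(P+[0,0,.078],Rdown(PSI)))"
python3 -m jog '[[0,0,0.8,0,0,0,255],[0,0,1.6,0,0,0,255],[0,0,2.4,0,0,0,255],[0,0,3.2,0,0,0,255],[0,0,3.8,0,0,0,255],[0,0,3.8,0,0,0,255],[0,0,3.8,0,0,0,255]]'
python3 -c "
from h import *
P=(S0-.085)*u+LAT*v;print(delta(P+[0,0,.078],Rdown(PSI)),np.round(get_obs()['contact_force'],1))"
```

```text
t: 17.73
tool_pos: [0.5102, -0.0919, 0.1214]
tool_rot: [-0.352, 3.118, 0.012]
contact_force: [0.4, 0.1, -0.0]
opening: -0.0002
(array([-0.05, -0.05,  4.34]), array([0.007, 0.004, 0.   ]))
t: 18.32
tool_pos: [0.5113, -0.0921, 0.0844]
tool_rot: [-0.352, 3.117, 0.01]
contact_force: [-0.4, -0.2, 7.9]
opening: 0.0001
(array([0.04, 0.02, 0.64]), array([0.006, 0.006, 0.   ])) [-0.4 -0.2  7.9]
```

```bash
for i in 1 2; do python3 -m jog '[[0,0,0.4,0,0,0,255],[0,0,0.8,0,0,0,255],[0,0,0.9,0,0,0,255],[0,0,0.9,0,0,0,255],[0,0,0.9,0,0,0,255]]'; done
```

```text
t: 18.73
tool_pos: [0.5118, -0.0922, 0.0779]
tool_rot: [-0.353, 3.118, 0.01]
contact_force: [-7.9, 2.5, 16.5]
opening: -0.0002
t: 19.15
tool_pos: [0.5121, -0.0924, 0.0775]
tool_rot: [0.355, -3.12, -0.012]
contact_force: [-29.0, 7.7, 54.0]
opening: 0.0001
```

It holds firm at z 0.0775 while the force climbs well above the 10.2 N spring, so it is at the stop. I'll raise, back away and do the final checks.

```bash
python3 -m jog '[[0,0,-1,0,0,0,255],[0,0,-2,0,0,0,255],[0,0,-3.5,0,0,0,255],[0,0,-6,0,0,0,255],[0,0,-9,0,0,0,255],[1,0,-13,0,0,0,255],[1,0,-13,0,0,0,255],[1,0,-13,0,0,0,255]]'
python3 -m jog '[[0,0,0,0,0,0,255],[0,0,0,0,0,0,255],[0,0,0,0,0,0,255],[0,0,0,0,0,0,255],[0,0,0,0,0,0,255],[0,0,0,0,0,0,255]]'
python3 - <<'E'
from h import *
c,im=grab('wrist','w18');P=(S0-.085)*u+LAT*v
def rp(th,r,y,n=.006):return mag(.16-r*np.cos(th)+n*np.sin(th),y,.0295+r*np.sin(th)+n*np.cos(th))
mr=mask(im,'red');(x,y),rad=cv2.minEnclosingCircle(np.argwhere(mr)[:,::-1].astype(np.float32))
f=K(c)[0,0];
for z in (.092,.070):
  q=proj(c,[P+[0,0,z],P+v*.021+[0,0,z]]);print("plunger pred z",z,q[0].round(1),np.linalg.norm(q[1]-q[0]).round(1))
print("plunger seen",(x,y),rad)
for th in (0,.05):print("pad pred",th,proj(c,[rp(th,r,y) for r,y in ((.155,-.02),(.155,.02),(.119,.02),(.119,-.02))]).round(1).tolist())
print("pad seen",blobs(mask(im,"orange",(250,60,400,300)),40))
print("yellow",blobs(mask(im,"yellow",(250,60,400,300)),10),"pred strip low end top",proj(c,[mag(0,-.007,.028),mag(0,.007,.028)]).round(1).tolist())
i0=np.load("pics/side0.npy");_,i1=grab('side','s18')
for k in("blue",):print(blobs(mask(i0,k),60),blobs(mask(i1,k),60))
a=cv2.resize(im[40:260,210:430],(400,400),interpolation=2);b=cv2.resize(i1[180:300,290:410],(400,400),interpolation=2);cv2.imwrite('pics/v18.png',np.hstack([a,b])[:,:,::-1])
E
```

```text
t: 19.82
tool_pos: [0.5042, -0.0961, 0.2105]
tool_rot: [-0.354, 3.117, 0.007]
contact_force: [0.1, 0.2, 0.1]
opening: 0.0001
t: 20.32
tool_pos: [0.504, -0.096, 0.2097]
tool_rot: [-0.355, 3.118, 0.008]
contact_force: [-0.3, -1.1, -0.2]
opening: 0.0001
plunger pred z 0.092 [322.  202.7] 23.6
plunger pred z 0.07 [321.7 195.5] 21.9
plunger seen (321.19354248046875, 200.5483856201172) 22.852706909179688
pad pred 0 [[301.1, 271.3], [342.2, 271.3], [342.8, 310.1], [300.7, 310.2]]
pad pred 0.05 [[300.7, 272.0], [342.8, 272.0], [343.3, 311.6], [300.3, 311.6]]
pad seen []
yellow [] pred strip low end top [[314.6, 266.0], [328.5, 266.0]]
[(174, [262.9, 120.4], [254, 114, 19, 13]), (197, [332.8, 324.6], [316, 317, 34, 16])] [(194, [332.7, 324.6], [316, 317, 34, 16])]
```

View pics/v18.png

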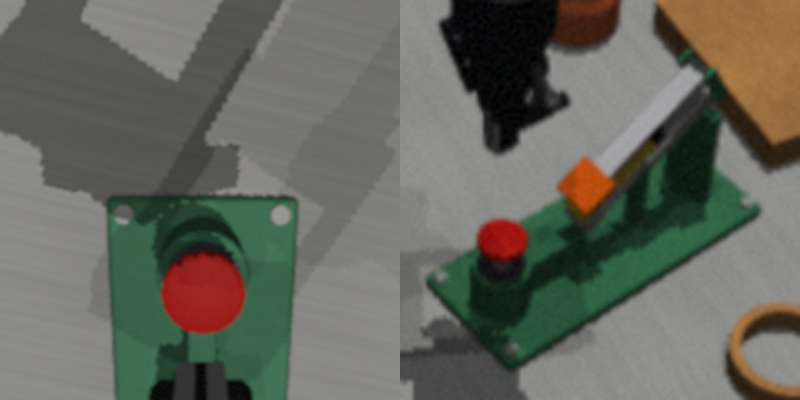

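The plunger is back up and the rail shut, both at the same side-view pixels as before the press, and the blue strip is unmoved. The bottle is probably hidden by the arm in the side view, so I'll confirm it in the scene view and then hand in.

Run:
```python
from h import *
i0=np.load("pics/scene0.npy");_,i1=grab('scene','sc19')
print(blobs(mask(i0,"blue"),20),blobs(mask(i1,"blue"),20))
d=(np.abs(i0.astype(int)-i1).max(2)>45).astype(np.uint8);d[:150]=0
print("changed below row 150:",blobs(cv2.morphologyEx(d,cv2.MORPH_OPEN,np.ones((3,3),np.uint8)),30))
```

```text
[(28, [285.7, 172.6], [280, 170, 13, 7]), (239, [407.3, 287.1], [396, 278, 23, 17])] [(30, [284.9, 173.1], [279, 170, 13, 9]), (242, [407.3, 287.1], [396, 278, 23, 17])]
changed below row 150: [(648, [282.0, 161.4], [264, 150, 41, 32]), (373, [453.1, 164.2], [437, 150, 34, 28]), (50, [469.7, 155.4], [465, 150, 10, 11]), (673, [339.6, 175.0], [296, 160, 95, 32]), (202, [374.1, 181.5], [349, 175, 49, 14]), (71, [460.5, 184.7], [456, 180, 10, 11]), (146, [430.0, 191.0], [421, 184, 20, 14]), (31, [287.1, 196.4], [284, 194, 7, 6]), (40, [281.6, 201.9], [279, 199, 6, 7]), (218, [353.9, 261.6], [342, 254, 25, 16])]
```

The bottle and the blue strip are unmoved, and the only other changes are the arm, its shadow, the rail and the removed yellow strip.

```bash
python3 -c "
from station import *
print(finish_job(), get_obs()['t'])"
```

```text
the job is handed in; nothing more can be done
the job is handed in; nothing more can be done
```

The bench tool is reloaded and the job is handed in, at about 20.4 s of the 72 s allowed. I laid the yellow strip in the channel, folded the rail shut over it, pressed the plunger to its stop and let it come back up.

**Strip:** Before I shut the rail, the wrist camera showed the strip at its full 90 mm length, within about 2 mm of the place expected for a seated strip. I put that 2 mm down to my estimate of the tool's position along its length. The follower had pushed back with about 5 N during loading. After the final press I could only see a sliver of yellow under the rail, so I did not re-measure the strip then.

**Rail:** It stopped hard at the shut height. The pad matched the shut position to within 1 px, and the side view was the same after the plunger press.

**Plunger:** It stopped at z = 0.0775 m. Pressing further raised the force to 54 N vertically (about 62 N in all) without moving it, so I took that as the stop. It then came back to within about 2 px of its raised position and looked the same in the side view as before the press.

**Forces:** I pressed the rail with up to about 50 N and the plunger with about 62 N. Both presses were with the closed fingertips, and the readings stayed below the 120 N wrist limit.

**Other items:** The blue strip and the bottle had not moved. The bottle was missing from the last side view, probably hidden by the arm, but the scene view showed it in place. I saw no other change on the visible table except the arm, its shadow, the rail and the removed yellow strip. I did not compare the part of the scene picture above row 150.

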